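# Hold the hand lens over the fruit stone

### The job

One of the three open dishes on the black plate holds the whole fruit stone, the plump one pointed at both ends. Take the hand lens by its handle off its rest, carry it over the row of books and vials, and hold it level and still with the lens centred over that stone, about a finger's width (15 mm) above the rim of its dish. Touch neither dishes nor specimens, leave everything else where it is, and finish while still holding the lens there: do not put it down.

Things in the scene. Friction and masses are not known exactly. Their poses are not given: they have to be found in the camera images.
- lens: Loose hand lens (0.10 kg): a dark steel ring, outside diameter 66 mm, 18 mm high, with a clear glass in it, and a straight black handle 16 mm wide and 16 mm high. Origin: centre of the lens at the underside of the ring; z up through the lens; the handle points along -x from the ring, from x = -40 to x = -145 mm, its underside 10 mm and its top 26 mm above the origin plane. At the start it lies level, ring down, on the rest, with its handle sticking out freely over the table
- lens_under (a point): The origin of the lens again: lens centre, at the level of the ring's underside
- lens_grip (a point): A good place to hold the lens: middle of the handle's section, 85 mm from the lens centre (at x = -85, z = 18 mm in the lens frame), beyond the rest's edge. Held there, fingers close along the lens's y axis; it is 43 mm above the table at the start
- rest: Rest of the lens: fixed dark rubber block 80 (x) x 75 (y) x 25 mm high on the table, origin at the centre of its underside; only the ring and the root of the handle lie on it
- stone: The fruit stone: brown, plump, pointed at both ends, 38 mm long (its x axis) and 22 mm thick, with a ridge along the top. Lies in the middle part of one of the three dishes. Origin: centre of its underside. Its top is about 32 mm above the table, below the dish's rim
- charcoal: Another specimen: brown square block 26 x 26 x 18 mm, in another dish. Origin: centre of its underside
- sherd: Another specimen: brown flat round disc, diameter 36 mm, 8 mm thick, in another dish. Origin: centre of its underside
- dish1: Open clear round dish, loose, outside diameter 100 mm, 28 mm high, wall 3 mm, floor 4 mm thick; one of three alike, any of which may hold the stone. Stands on the 6 mm thick black plate, so that its rim is 34 mm above the table. Origin: centre of its underside
- dish2: Open clear round dish, loose, outside diameter 100 mm, 28 mm high, wall 3 mm, floor 4 mm thick; one of three alike, any of which may hold the stone. Stands on the 6 mm thick black plate, so that its rim is 34 mm above the table. Origin: centre of its underside
- dish3: Open clear round dish, loose, outside diameter 100 mm, 28 mm high, wall 3 mm, floor 4 mm thick; one of three alike, any of which may hold the stone. Stands on the 6 mm thick black plate, so that its rim is 34 mm above the table. Origin: centre of its underside
- book_low: Lower book of the stack between lens and dishes: 240 (x) x 130 (y) x 45 mm, lying on the table, loose. Origin: centre of its underside; its x axis is the direction of the row of books and vials, which runs away from the robot
- book_high: Upper book, 220 x 120 x 35 mm, lying on the lower one; its top is 80 mm above the table. Origin: centre of its underside
- rack: White rack with ten capped vials, 170 (x) x 70 (y) x 70 mm high, continuing the row beyond the books, loose. Origin: centre of its underside
- jar: Bystander: amber jar, diameter 40 mm, 60 mm high, on the plate. Origin: centre of its underside
- pot: Bystander: small aluminium pot, diameter 32 mm, 28 mm high, on the plate. Origin: centre of its underside
- brush: Bystander: a brush 170 mm long lying on the table along its own x axis
Not all that is in view belongs to the job. Of the things that look like the lens, the smaller one is meant.

How it is judged:
By the outcome, as a careful person would: the job done as asked, in the order asked, and still so for the second after the job is handed in, while the arm keeps its last pose, push and grip.
It also fails if it takes over 38 s, if anything falls off the work surface, if the arm or the gripper's body presses on something with over 40 N, if the wrist force passes 120 N, or if a joint passes its speed limit or range.

### The arm

A 7-joint arm with a two-finger parallel gripper is mounted at the origin on the work surface. World frame = base frame: x ahead of the robot, y to its left, z up, the work surface at z = 0. Lengths are in m, angles in rad, forces in N, time in s.
With the tool pointing down it reaches from about 0.35 to 0.9 m from the base axis. Payload 19.9 kg.
Tool frame: the origin (TCP) lies midway between the tips of the shut fingers; the grasp point (between the pads) lies 19 mm behind it (robot.grip_point_offset is the distance from the TCP to the grasp point, in m); z points along the fingers, x is the direction in which the jaws open and shut, and the axes are right-handed (so a half turn about z gives the same grasp; the last joint's range is limited). The gripper opens to 94 mm and grips with 3 to 60 N. Pads are 16 mm wide; open, the fingers measure 119 mm over their backs; the gripper's body (75 mm by 177 mm) begins 78 mm behind the grasp point.
Start: joints at [-1.206, 0.417, -0.01, 1.614, 0.005, 1.111, -0.053], TCP at [0.247, 0.574, 0.205] pointing down, gripper open.
Joint ranges: [-2.81, 2.81], [-0.39, 2.02], [-1.27, 1.25], [0.06, 2.57], [-1.19, 4.33], [0.19, 2], [-2.82, 2.82]. Speed limits (rad/s): [1.89, 1.89, 2.39, 2.39, 3.01, 3.01, 3.01].

### API

Orientations are given as [roll, pitch, yaw] about the fixed x, y, z axes, in that order (R = Rz(yaw) Ry(pitch) Rx(roll)).
In Python, from bench import robot, eyes, workorder gives the robot as it stands.
- The arm moves only by the shell command python3 -m creep 'ROWS' [OPENING] [FORCE]. ROWS is JSON, a list that holds one entry, the list of rows, each a list of 6 numbers: the shift along the tool's x, y, z in cm, then the turn, a rotation vector about the tool's x, y, z in rad. A call has 1 to 20 rows; each row shifts and turns the commanded pose from where the row before left it, along the tool's axes as they then stand; what a row does not reach is not made up. A row lasts 1/8 s, in which the tool goes at most 62.5 mm and 10.7 degrees, less where a joint would pass 70% of its speed; a pose out of reach is approached as far as the arm can. A call is refused whole if a number of a shift passes 6.25 or a number of a turn 0.188, either way. A call with a gripper value outside its range is refused whole. OPENING is the finger opening in cm, from 0 to 9.4, set as the call begins (- or left out, the last holds). The fingers move at their own pace and stop on an object; FORCE is the grip in N (left out, the last holds). Time passes only in rows, so rows that do not move let the fingers close. It gives the time, the measured TCP pose, the force and the opening at its end, in the units of the state.
- robot.observe(): the state, without advancing time (a new reading comes with each control period).
- eyes.get_image(name): name is "scene" or "top"; returns the picture (384x512x3 uint8, red, green, blue); there is no depth.
- eyes.camera_model(name): a dict with "K" (3x3 intrinsics, pixels), "distortion" ([k1, k2, p1, p2, k3] as OpenCV has them; the pictures are not rectified), "eye" and "attitude" of the camera in the world. Camera axes: x right, y down, z forward; pixel columns grow to the right and rows downward; lengths in m; the calibration is good to about 2 mm. A picture is of the moment at which its call begins. camera_model takes no time and is no camera call.
- workorder.finish_job(): hands the job in, once; it reports no verdict.
The state is a dict: "clock": time; "joint_positions": joint angles; "qvel": joint speeds; "joint_torque": joint torques, N m; "tcp_pos": TCP position; "tcp_rot": TCP orientation; "force": force on the tool from outside, world axes, zero at the start; "ft_torque": the same for the moment, N m; "grip_width": opening from 0.0 (shut) to 1.0 (fully open).
Only numpy, scipy, OpenCV 4.12 (cv2) and the standard library are available. Lean on these libraries where they do the work, as an engineer would, in place of code of your own. Each camera call takes 0.05 s, during which the arm holds its last target. There are 200 camera calls.

## Working session

There is one attempt and no reset: what is moved stays moved. The work goes in short steps, Python scripts to look and compute and a shell command to move; the robot and the scene stay as the last step left them, time stands still between calls to the robot, and variables do not carry over. Pictures are saved under pics/ and viewed, about 8 in all and at most 12, crops included, and the job is handed in when it is done.

```bash
ls; mkdir -p pics; python3 - <<'E'
from bench import robot, eyes, workorder
import cv2
print(robot.observe())
for n in("scene","top"):
    cv2.imwrite(f"pics/{n}0.png",cv2.cvtColor(eyes.get_image(n),cv2.COLOR_RGB2BGR)); print(eyes.camera_model(n))
E
```

```text
pics
{'clock': 0.0, 'joint_positions': array([-1.20546993,  0.41792955, -0.01030954,  1.61415376,  0.00469817,
        1.11070591, -0.05302316]), 'qvel': array([-7.32492025e-04, -5.29984516e-04, -1.10032495e-03,  1.19336616e-03,
        7.08409251e-04, -5.06185676e-04, -5.96284167e-06]), 'joint_torque': array([ 1.73013668e-03, -8.51246166e+01,  6.39644265e-01, -4.25986469e+01,
       -4.87795123e-02,  1.85971922e-02,  1.07897454e-04]), 'tcp_pos': array([0.24717235, 0.57364738, 0.20486157]), 'tcp_rot': array([3.14150764e+00, 1.16964044e-03, 1.16396004e+00]), 'force': array([ 0.72438108, -0.2051209 ,  0.70294115]), 'ft_torque': array([-0.02526934, -0.00711344, -0.03111123]), 'grip_width': 1.0044006650529156}
{'K': array([[463.34701846,   0.        , 251.16244648],
       [  0.        , 463.34701846, 189.24949426],
       [  0.        ,   0.        ,   1.        ]]), 'distortion': array([-0.03301748,  0.        ,  0.        ,  0.        ,  0.        ]), 'eye': array([1.42016866, 0.08927437, 0.85989907]), 'attitude': array([-2.2881328 , -0.02186736,  1.75417582])}
{'K': array([[402.37868712,   0.        , 257.170913  ],
       [  0.        , 402.37868712, 194.66745788],
       [  0.        ,   0.        ,   1.        ]]), 'distortion': array([-0.10298493,  0.        ,  0.        ,  0.        ,  0.        ]), 'eye': array([ 0.36842616, -0.07864648,  1.24212442]), 'attitude': array([-3.01896473,  0.00776164, -1.59403951])}
```

View pics/scene0.png

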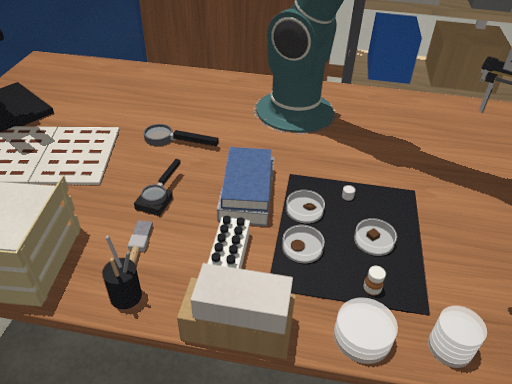

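View pics/top0.png

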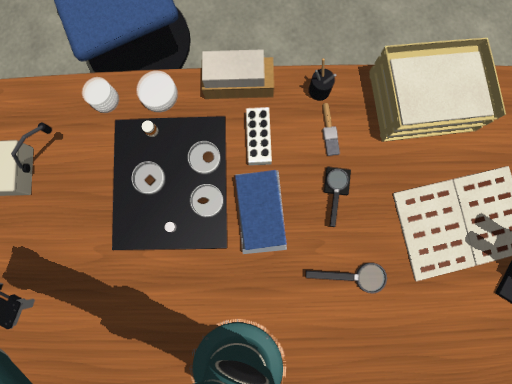

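The lens (smaller) is at top-view (338,180) with its handle tip at (333,224). Of the dishes, (207,200) seems to hold the stone, (149,178) the block and (204,157) the disc. I'll zoom in to confirm and measure.

```bash
cat > h.py <<'E'
from bench import robot, eyes, workorder
import cv2, numpy as np
from scipy.spatial.transform import Rotation as Ro
def cam(n):
    m=eyes.camera_model(n); return m["K"],m["distortion"],m["eye"],Ro.from_euler("xyz",m["attitude"]).as_matrix()
def ray(n,p,z):
    K,D,e,R=cam(n); u=cv2.undistortPoints(np.array([[p]],float),K,D)[0,0]
    d=R@[u[0],u[1],1]; return e+d*(z-e[2])/d[2]
def proj(n,P):
    K,D,e,R=cam(n); return cv2.projectPoints((np.atleast_2d(P)-e)@R,np.zeros(3),np.zeros(3),K,D)[0][:,0]
def pic(n,f=None):
    im=cv2.cvtColor(eyes.get_image(n),cv2.COLOR_RGB2BGR)
    if f: cv2.imwrite("pics/"+f,im)
    return im
E
python3 - <<'E'
from h import *
t=cv2.imread("pics/top0.png");s=cv2.imread("pics/scene0.png")
def c(im,x,y,w,h,k=5): return cv2.resize(im[y:y+h,x:x+w],None,fx=k,fy=k,interpolation=cv2.INTER_CUBIC)
a=np.hstack([c(t,130,140,100,80,4),c(t,300,160,100,80,4)])
b=np.hstack([c(s,280,185,120,80,4)[:, :400],c(s,120,150,100,80,4)])
cv2.imwrite("pics/crop.png",np.vstack([a,b[:280]]))
# dishes specimens: brown pixels within plate
hsv=cv2.cvtColor(t,cv2.COLOR_BGR2HSV)
for (u,v) in [(207,200),(149,178),(204,157)]:
    m=np.zeros(t.shape[:2],np.uint8); cv2.circle(m,(u,v),12,255,-1)
    m&=cv2.inRange(hsv,(0,90,20),(25,255,255))
    n,l,st,ce=cv2.connectedComponentsWithStats(m); i=1+np.argmax(st[1:,4])
    ys,xs=np.nonzero(l==i); P=np.array([ray("top",(x,y),.021)[:2] for x,y in zip(xs,ys)])
    w,V=np.linalg.eigh(np.cov(P.T)); print(ce[i],st[i,4],P.mean(0),4*np.sqrt(w),V[:,1])
# dark lens/handle mask
g=cv2.cvtColor(t,cv2.COLOR_BGR2GRAY)
m=np.zeros_like(g); m[160:235,318:358]=255; m&=((hsv[...,1]<90)|(g<45)).astype(np.uint8)*255
for r in m[164:232,318:358]: print(''.join('#' if q else '.' for q in r))
for p in [(338,180),(333,224)]: print(ray("top",p,.047))
E
```

```text
[202.65909091 200.29545455] 44 [0.50579301 0.09458973] [0.0172816  0.03140763] [-0.02843399  0.99959567]
[149.49152542 179.57627119] 59 [0.57435779 0.26021029] [0.02704709 0.02876297] [0.42425454 0.90554298]
[207.75609756 156.5       ] 82 [0.64219862 0.07794376] [0.03179405 0.0327918 ] [-0.93300734 -0.35985733]
........................................
........................................
........................................
.........###............................
.......##############...................
.......####################.............
.......##########################.......
.......##########################.......
.......#########################........
.......#########################........
.......#########################........
......##########################........
......##########################........
......##########################........
......##########################........
......##########################........
......##########################........
......##########################........
......#########################.........
......##
[... 1376 characters left out ...]
.........
............######......................
............######......................
............######......................
...........#######......................
...........#######......................
...........#######......................
...........######.......................
...........######.......................
...........######.......................
...........######.......................
........................................
........................................
........................................
........................................
........................................
[ 0.55454346 -0.31743264  0.047     ]
[ 0.42256589 -0.2962263   0.047     ]
```

View pics/crop.png

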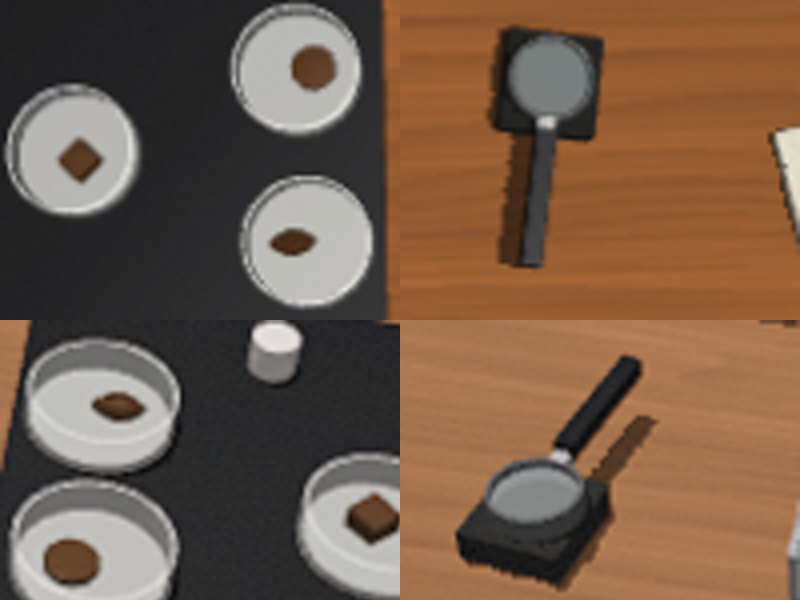

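Confirmed: the stone (pointed at both ends) is in the dish at top-view (207,200), off-centre at about (203,200). Next I work out the lens pose from both views.

```bash
cat >> h.py <<'E'
def tri(pt,ps):
    A=[];b=[]
    for n,p in(("top",pt),("scene",ps)):
        e=cam(n)[2]; d=ray(n,p,0)-e; d/=np.linalg.norm(d); M=np.eye(3)-np.outer(d,d); A.append(M);b.append(M@e)
    return np.linalg.solve(sum(A),sum(b))
def go(target):   # shift in tool axes (cm) to a TCP target
    s=robot.observe(); R=Ro.from_euler("xyz",s["tcp_rot"]).as_matrix()
    print("tcp",s["tcp_pos"].round(4),"rpy",s["tcp_rot"].round(3),"t",s["clock"],"w",s["grip_width"]*94); return (R.T@(np.array(target)-s["tcp_pos"])*100).round(2)
E
python3 - <<'E'
from h import *
C=[(337.2,178.7),(154,193)];T=[(332.3,226),(178,162)];Rt=[(336,192.5),(161.2,181.2)]
for n,p in(("ring",C),("tip",T),("root",Rt)): print(n,ray("top",p[0],.043),ray("scene",p[1],.043),tri(*p))
c=ray("top",C[0],.043);t=ray("top",T[0],.043);d=(c-t);print(np.linalg.norm(d),np.arctan2(d[1],d[0]))
g=c-d/np.linalg.norm(d)*.085;print("grip",g)
print("stone scene",ray("scene",(280+118/4,185+(406-320)/4),.02),"dish top rim",ray("top",(206.5,200),.034))
for p in [(236,175),(280,170),(286,250),(243,252)]:print("book",ray("top",p,.08))
print(ray("top",(170,227),.034))
for x in(g,):
  for yaw in(1.164,np.arctan2(d[1],d[0])+np.pi/2):
    D=np.array([x[0],x[1],.2])-robot.observe()["tcp_pos"];print(yaw,D@[np.cos(yaw),np.sin(yaw),0]*100,D@[np.sin(yaw),-np.cos(yaw),0]*100)
E
```

```text
ring [ 0.55920104 -0.31599209  0.043     ] [ 0.56398141 -0.31263183  0.043     ] [ 0.5595901  -0.31579008  0.03881441]
tip [ 0.41684402 -0.29459658  0.043     ] [ 0.42265079 -0.29066162  0.043     ] [ 0.41675685 -0.29421707  0.03817833]
root [ 0.51722527 -0.31030998  0.043     ] [ 0.51390784 -0.30980225  0.043     ] [ 0.5167498  -0.30920086  0.0455659 ]
0.14395586219058035 -0.1491782150546967
grip [ 0.47514509 -0.30335892  0.043     ]
stone scene [0.50641871 0.09619321 0.02      ] dish top rim [0.50495198 0.08105311 0.034     ]
book [ 0.57138602 -0.0122823   0.08      ]
book [ 0.58308722 -0.14159304  0.08      ]
book [ 0.35003265 -0.15187448  0.08      ]
book [ 0.34724596 -0.02849256  0.08      ]
[0.42560217 0.19250138 0.034     ]
1.164 -71.52779050037279 55.639761147593525
1.4216181117401998 -83.34312950969179 35.5799184647354
```

Lens measurements agree: 144 mm centre to tip against 145 expected, height about 0.04 m, yaw −0.149, and both views agree on the stone to 2 mm. Moving above the grip now.

```bash
python3 -m creep '[[[0,0,0,0,0,-0.129],[0,0,0,0,0,-0.129],[-5,2.1,0,0,0,0],[-5,2.1,0,0,0,0],[-5,2.1,0,0,0,0],[-5,2.1,0,0,0,0],[-5,2.1,0,0,0,0],[-5,2.1,0,0,0,0],[-5,2.1,0,0,0,0],[-5,2.1,0,0,0,0],[-5,2.1,0,0,0,0],[-5,2.1,0,0,0,0],[-5,2.1,0,0,0,0],[-5,2.1,0,0,0,0],[-5,2.1,0,0,0,0],[-5,2.1,0,0,0,0],[-5,2.1,0,0,0,0],[-5,2.1,0,0,0,0],[0,0,0,0,0,0]]]' 6; python3 -c "
from h import *
print(go([.475,-.3034,.024]))"
```

```text
clock: 2.48
tcp_pos: [0.4604, -0.2706, 0.205]
tcp_rot: [-3.14, 0.002, 1.417]
force: [-0.4, 0.1, -0.2]
grip_width: 0.638
tcp [ 0.4604 -0.2706  0.205 ] rpy [-3.140e+00  2.000e-03  1.417e+00] t 2.475 w 59.94547565134103
[-2.98  1.97 18.1 ]
```

```bash
python3 -m creep '[[[-1.5,1,4,0,0,0],[-1.5,1,4,0,0,0],[0,0,0,0,0,0],[0,0,0,0,0,0]]]'; python3 -c "
from h import *
print(go([.475,-.3034,.024]))
a=pic('scene');b=pic('top')
c=lambda im,x,y:cv2.resize(im[y:y+100,x:x+100],None,fx=4,fy=4,interpolation=cv2.INTER_CUBIC)
cv2.imwrite('pics/c2.png',np.hstack([c(a,120,110),c(b,290,160)]))"
```

```text
clock: 2.98
tcp_pos: [0.4765, -0.2991, 0.1266]
tcp_rot: [3.141, 0.0, 1.422]
force: [-0.8, -0.5, 0.5]
grip_width: 0.638
tcp [ 0.4765 -0.2991  0.1266] rpy [3.141 0.    1.422] t 2.975 w 60.00525543897888
[-0.44 -0.09 10.26]
```

View pics/c2.png

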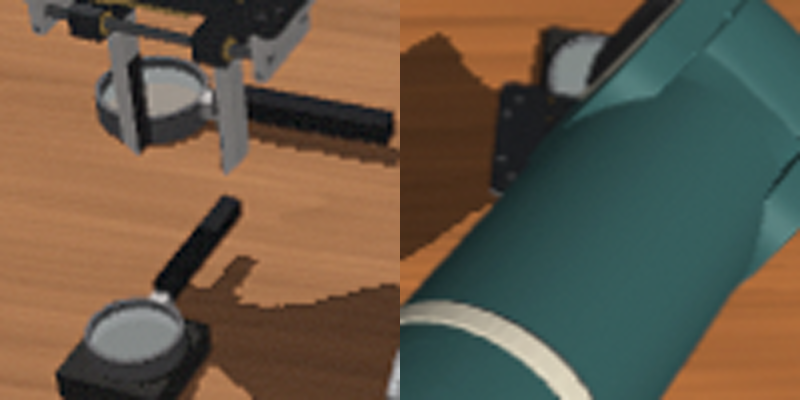

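The scene crop shows the fingers, 60 mm apart, straddling the line of the small lens's handle. I'll go down and close.

```bash
python3 -m creep '[[[-0.44,0,3,0,0,0],[0,0,3,0,0,0],[0,0,2.2,0,0,0],[0,0,1.6,0,0,0],[0,0,0.5,0,0,0],[0,0,0,0,0,0],[0,0,0,0,0,0]]]'; python3 -c "
from h import *
print(go([.475,-.3034,.024]))
a=pic('scene')
cv2.imwrite('pics/c3.png',cv2.resize(a[110:220,110:220],None,fx=5,fy=5,interpolation=cv2.INTER_CUBIC))"
```

```text
clock: 3.95
tcp_pos: [0.4761, -0.3042, 0.0233]
tcp_rot: [3.141, 0.0, 1.422]
force: [0.3, -0.8, -0.5]
grip_width: 0.639
tcp [ 0.4761 -0.3042  0.0233] rpy [3.141 0.    1.422] t 3.95 w 60.06727088300714
[ 0.06 -0.12 -0.07]
```

View pics/c3.png

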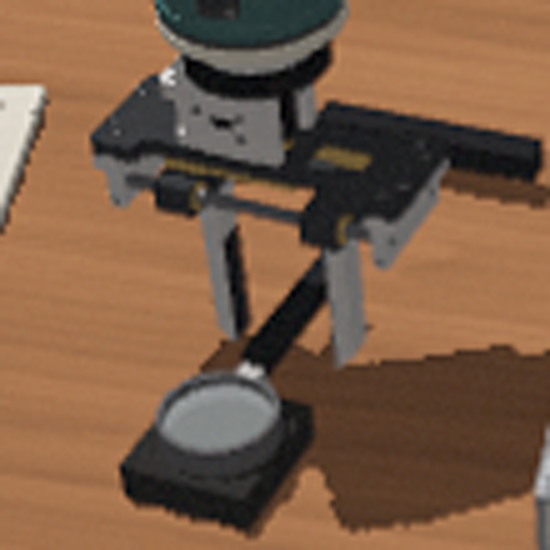

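The handle lies between the fingers, so I close and lift slowly.

```bash
python3 -m creep '[[[0,0,0,0,0,0],[0,0,0,0,0,0],[0,0,0,0,0,0],[0,0,0,0,0,0],[0,0,0,0,0,0],[0,0,0,0,0,0],[0,0,0,0,0,0],[0,0,0,0,0,0]]]' 0 45; python3 -m creep '[[[0,0,-0.5,0,0,0],[0,0,-1,0,0,0],[0,0,-2,0,0,0],[0,0,-3,0,0,0],[0,0,-3,0,0,0],[0,0,-3,0,0,0],[0,0,-3,0,0,0],[0,0,-2,0,0,0],[0,0,-1,0,0,0],[0,0,0,0,0,0]]]'; python3 -c "
from h import *
print(go([.42,.107,.21]))
a=pic('scene')
cv2.imwrite('pics/c4.png',cv2.resize(a[90:220,100:230],None,fx=4,fy=4,interpolation=cv2.INTER_CUBIC))"
```

```text
clock: 5.0
tcp_pos: [0.4757, -0.304, 0.0225]
tcp_rot: [3.142, 0.0, 1.422]
force: [0.2, 0.0, 0.5]
grip_width: 0.166
clock: 6.25
tcp_pos: [0.4758, -0.304, 0.2082]
tcp_rot: [3.141, 0.0, 1.422]
force: [-0.4, 0.6, -1.7]
grip_width: 0.168
tcp [ 0.4758 -0.304   0.2082] rpy [3.141 0.    1.422] t 6.25 w 15.76275076976472
[ 39.82 -11.6   -0.2 ]
```

View pics/c4.png

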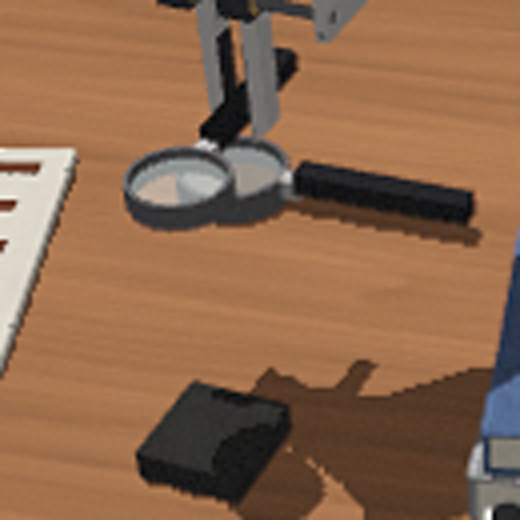

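The lens is held level and clear of the rest (opening 15.8 mm). Now I carry it over the books.

```bash
python3 -m creep '[[[1,-0.3,0,0,0,0],[2.5,-0.7,0,0,0,0],[3.5,-1,0,0,0,0],[3.5,-1,0,0,0,0],[3.5,-1,0,0,0,0],[3.5,-1,0,0,0,0],[3.5,-1,0,0,0,0],[3.5,-1,0,0,0,0],[3.5,-1,0,0,0,0],[3.5,-1,0,0,0,0],[3.5,-1,0,0,0,0],[2.5,-0.7,0,0,0,0],[1,-0.3,0,0,0,0],[0,0,0,0,0,0],[0,0,0,0,0,0],[0,0,0,0,0,0]]]'; python3 -c "
from h import *
print(go([.4225,.107,.0465]))
a=pic('scene');b=pic('top')
cv2.imwrite('pics/s5.png',a);cv2.imwrite('pics/t5.png',b)
cv2.imwrite('pics/c5.png',np.hstack([cv2.resize(a[110:250,240:380],None,fx=2.8,fy=2.8,interpolation=cv2.INTER_CUBIC),cv2.resize(b[120:260,130:270],None,fx=2.8,fy=2.8,interpolation=cv2.INTER_CUBIC)]))"
```

```text
clock: 8.3
tcp_pos: [0.424, 0.0923, 0.2075]
tcp_rot: [3.142, 0.0, 1.421]
force: [0.3, 0.1, -0.8]
grip_width: 0.169
tcp [0.424  0.0923 0.2075] rpy [3.142 0.    1.421] t 8.3 w 15.861009230184195
[ 1.43 -0.37 16.1 ]
```

View pics/c5.png

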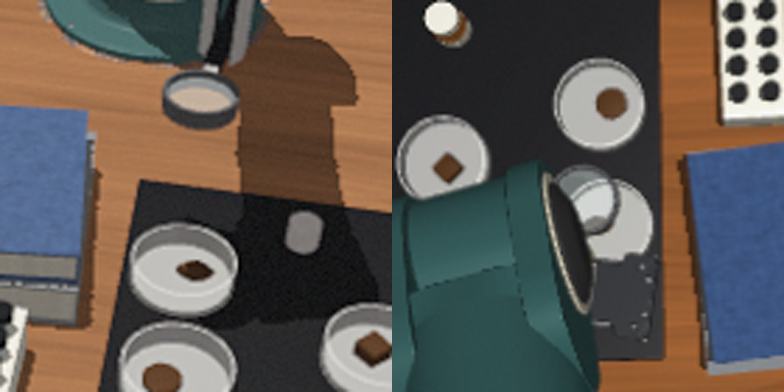

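Lens is over the stone's dish and well above it; books and dishes are unmoved. Descending part way, centring as I go.

```bash
python3 -m creep '[[[1,-0.2,1,0,0,0],[0.4,-0.1,3,0,0,0],[0,0,3,0,0,0],[0,0,3,0,0,0],[0,0,2,0,0,0],[0,0,1,0,0,0],[0,0,0,0,0,0],[0,0,0,0,0,0],[0,0,0,0,0,0]]]'; python3 -c "
from h import *
print(go([.4225,.107,.0465]))
a=pic('scene','s6.png');b=pic('top','t6.png')
cv2.imwrite('pics/c6.png',np.hstack([cv2.resize(a[140:240,260:360],None,fx=4,fy=4,interpolation=cv2.INTER_CUBIC),cv2.resize(b[150:250,150:250],None,fx=4,fy=4,interpolation=cv2.INTER_CUBIC)]))"
```

```text
clock: 9.52
tcp_pos: [0.4234, 0.1076, 0.0781]
tcp_rot: [3.141, -0.001, 1.422]
force: [0.2, 0.9, -1.1]
grip_width: 0.166
tcp [0.4234 0.1076 0.0781] rpy [ 3.141e+00 -1.000e-03  1.422e+00] t 9.525 w 15.576286528950403
[-0.07 -0.09  3.16]
```

View pics/c6.png

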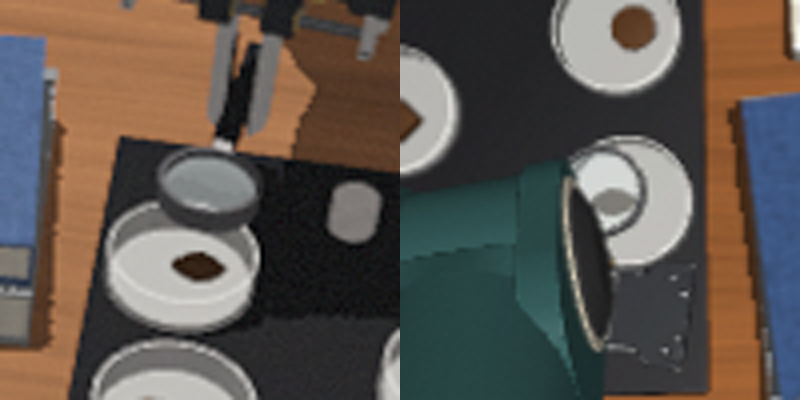

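Lens is just above the dish, clear of rim and pot. I lower it to height and measure.

```bash
python3 -m creep '[[[-0.07,-0.09,1,0,0,0],[0,0,1,0,0,0],[0,0,0.8,0,0,0],[0,0,0.3,0,0,0],[0,0,0,0,0,0],[0,0,0,0,0,0],[0,0,0,0,0,0],[0,0,0,0,0,0]]]'; python3 -c "
from h import *
print('pre',ray('scene',(311.9,185.9),.0986), 'exp', .4234+.0835,.1076-.012)
print(go([.4225,.107,.0465]))
a=pic('scene','s7.png');b=pic('top','t7.png')
cv2.imwrite('pics/c7.png',np.hstack([cv2.resize(a[150:250,260:360],None,fx=4,fy=4,interpolation=cv2.INTER_CUBIC),cv2.resize(b[150:250,150:250],None,fx=4,fy=4,interpolation=cv2.INTER_CUBIC)]))
P=np.array([.506,.095,.067]);print('expected px ring-top centre',proj('scene',P),proj('top',P))
an=np.linspace(0,2*np.pi,9)[:-1]
for n in('scene','top'):print(n,proj(n,[P+.033*np.array([np.cos(t),np.sin(t),0]) for t in an[::2]]).round(1).tolist())"
```

```text
clock: 10.62
tcp_pos: [0.4221, 0.1069, 0.0466]
tcp_rot: [3.141, -0.0, 1.422]
force: [-0.2, 0.2, -0.9]
grip_width: 0.163
pre [0.51432495 0.0947459  0.0986    ] exp 0.5069 0.0956
tcp [0.4221 0.1069 0.0466] rpy [ 3.141 -0.     1.422] t 10.625 w 15.326018536482906
[0.02 0.03 0.01]
expected px ring-top centre [[310.95366898 193.10802929]] [[200.30467078 198.53627894]]
scene [[309.8, 201.6], [323.7, 194.9], [312.0, 185.0], [298.3, 191.4]]
top [[200.2, 187.5], [189.2, 198.8], [200.4, 209.7], [211.5, 198.3]]
```

View pics/c7.png

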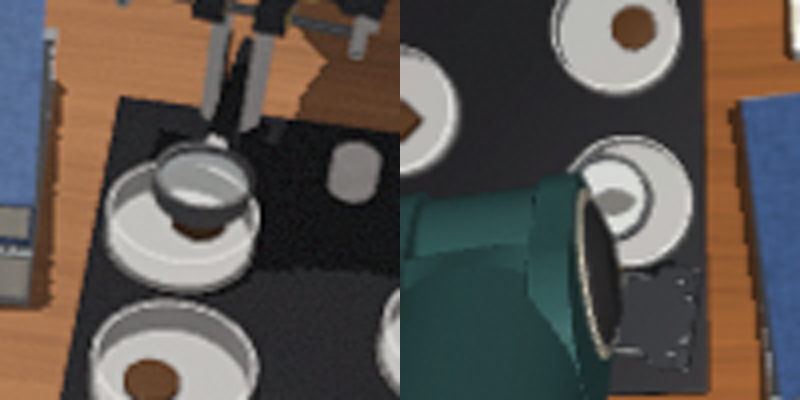

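```bash
python3 -c "
from h import *
b=cv2.imread('pics/t7.png');g=cv2.cvtColor(b,cv2.COLOR_BGR2GRAY)
print('cols 192-217');[print(v,g[v,192:218]) for v in range(185,214)]"; python3 - <<'E'
from h import *
# ring outer edge in top view: dark ring pixels; circle through them
b=cv2.imread('pics/t7.png');k=8
g=cv2.resize(cv2.cvtColor(b,cv2.COLOR_BGR2GRAY),None,fx=k,fy=k,interpolation=cv2.INTER_CUBIC).astype(float)
P=[]
for a in np.radians(np.arange(-100,61,5)):
    r=np.arange(8.5,13.5,.1); x=201.5+r*np.cos(a);y=199+r*np.sin(a)
    v=cv2.remap(cv2.cvtColor(b,cv2.COLOR_BGR2GRAY).astype(np.float32),x.astype(np.float32)[None],y.astype(np.float32)[None],1)[0]
    i=v.argmin(); P.append((x[i],y[i],r[i],v[i]))
P=np.array(P);print(P.round(1)[::3])
A=np.c_[P[:,:2],np.ones(len(P))];s=np.linalg.lstsq(A,(P[:,:2]**2).sum(1),rcond=None)[0]
c=s[:2]/2;print(c,np.sqrt(s[2]+c@c),ray('top',c,.067),ray('top',c,.06))
E
```

```text
cols 192-217
185 [ 42  41  40  43  43  43  60 120 170 149 129 103 121 116 114 113 114 117
 116 125 151 132  67  47  48  48]
186 [ 43  41  43  43  48 101 172 141 107 110 115 136 144 176 177 176 177 172
 155 145 116 124 150 129  42  49]
187 [ 42  42  44  59 121 174 126 104  91 148 176 183 184 190 189 189 189 189
 186 183 178 170 132 129 162  68]
188 [ 42  43  52 104 155 119  93  89 104 120 128 139 167 172 190 189 190 189
 190 190 190 188 181 173 164 165]
189 [ 43  55 110 148 106  91  98  82  77  91  91  99 107 113 140 174 190 190
 190 191 191 190 191 189 174 159]
190 [ 44  86 162 106  99  77  99 130 165 181 181 177 153 116  98 113 144 190
 190 191 190 191 191 191 188 172]
191 [ 89 147 109  88 107 169 201 205 210 212 212 211 207 202 187 122 100 147
 191 191 191 190 191 191 190 188]
192 [124 112  79 102 171 209 216 216 216 215 216 216 216 215 213 194 147 111
 161 191 191 190 191 191 191 191]
193 [ 70  60  51 105 210 215 216 215 216 216 216 216 216 216 216 216 195 125
 117 161 191 191 191 190 191 191]
194 [ 51  51  42  76 163 216 216 216 216 215 216 216 215 215 217 217 215 193
 131 128 19
[... 1846 characters left out ...]
0  76 155 188 193 192 192 192
 192 192 192 192 192 194 209 217]
212 [ 39  50 105 162  58  42  40  38  38  35  28  60 137 192 191 192 192 192
 191 192 192 192 195 217 219 132]
213 [ 42  42  86 164  59  44  40  40  38  35  26  58 133 191 192 192 192 193
 191 192 188 186 205 177 112  77]
[[199.7 189.   10.2  79.1]
 [202.4 188.9  10.1  96.4]
 [205.  189.4  10.2 114.2]
 [207.2 190.8  10.  117.3]
 [209.  192.7   9.8 120.6]
 [210.8 194.6  10.3 115.9]
 [211.5 197.2  10.2 104.1]
 [212.  199.9  10.5  98.4]
 [211.  202.5  10.1  89.5]
 [210.  205.   10.4  90.1]
 [208.2 207.   10.4  80.9]]
[201.43872098 199.20959672] 10.362171559414437 [0.50392224 0.09165307 0.067     ] [0.50472937 0.09266751 0.06      ]
```

Top view puts the lens at (0.504, 0.092) and the stone at (0.506, 0.095). Scene view agrees within 1 mm. I make a small correction, settle and check.

```bash
python3 -m creep '[[[0.2,0.1,0,0,0,0],[0,0,0,0,0,0],[0,0,0,0,0,0],[0,0,0,0,0,0],[0,0,0,0,0,0],[0,0,0,0,0,0]]]'; python3 -c "
from h import *
go([0,0,0]);a=pic('scene');pic('top','t8.png')
cv2.imwrite('pics/c8.png',cv2.resize(a[90:310,100:440],None,fx=2.2,fy=2.2,interpolation=cv2.INTER_CUBIC)); print(np.abs(robot.observe()['qvel']).max())"
```

```text
clock: 11.48
tcp_pos: [0.4234, 0.1086, 0.0465]
tcp_rot: [3.142, 0.0, 1.422]
force: [-0.4, -0.2, -1.5]
grip_width: 0.161
tcp [0.4234 0.1086 0.0465] rpy [3.142 0.    1.422] t 11.475 w 15.136685758587934
0.0015744483601739367
```

View pics/c8.png

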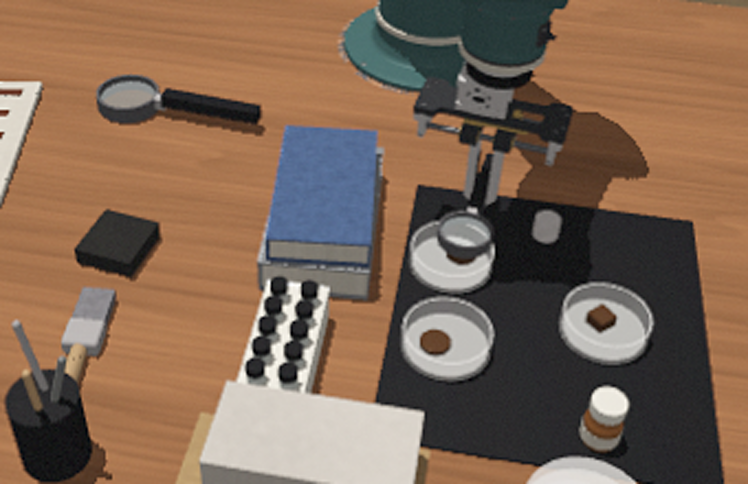

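The lens is held still over the stone and nothing else has moved, so I'm handing in.

```bash
python3 -c "
from h import *
print(workorder.finish_job())"
```

```text
the job is handed in; nothing more can be done
None
```

I took the smaller hand lens by its handle and carried it over the books. It is now held level over the dish with the fruit stone, the dish nearest the books and the robot. I handed the job in at about 11.5 s, still holding the lens.

Last checks:
- **Height:** by the arm's reading, the underside of the ring is at about 49 mm, 15 mm above the dish rim.
- **Hold:** the tool is level to within 0.001 rad, the joints are at rest, and the fingers grip the handle at about 15 mm opening. That reading crept down from 15.8 mm during the carry. The last force reading was under 2 N.
- **Centring:** the two cameras disagreed slightly. The top view put the lens about 3–4 mm off the stone and the scene view about 0–1 mm. I shifted it about 2 mm as a compromise, so it should be within about 3 mm. I did not measure the centring again after that shift.
- **Surroundings:** the last picture shows the other dishes, specimens, books, vials, jar and pot where they were.

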